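# Close and bolt the dealer's showcase

## Robot

A 6-joint arm with a two-finger parallel gripper is mounted at the origin on the work surface. World frame = base frame: x ahead of the robot, y to its left, z up, the work surface at z = 0. Lengths are in mm, angles in rad, forces in N, time in s.
With the tool pointing down it reaches from about 325 to 850 mm from the base axis. Payload 15.5 kg.
Tool frame: the origin (TCP) lies midway between the tips of the shut fingers; the grasp point (between the pads) lies 19 mm behind it; z points along the fingers, y is the direction in which the jaws open and shut (so a half turn about z gives the same grasp; the last joint's range is limited). The gripper opens to 91 mm and grips with 3 to 60 N. Pads are 32 mm wide; open, the fingers measure 118 mm over their backs; the gripper's body (76 mm by 178 mm) begins 60 mm behind the grasp point.
Start: joints at [1.036, 0.494, 1.345, -0, 1.302, -0.096], TCP at [265.529, 565.792, 213.915] pointing down, gripper open.
Joint ranges: [-2.91, 2.91], [-0.82, 2.16], [0.22, 2.67], [-1.22, 4.37], [0.12, 2.79], [-3.08, 3.08]. Speed limits (rad/s): [1.89, 1.89, 2.57, 3.01, 3.01, 3.01].

## Interface

Orientations are given as a rotation vector (axis times angle).
In Python, from station import goto, servo_line, move_joints, gripper_to, sleep, ik, get_state, camera, MotionError, sign_off gives the robot as it stands. Calls block until the motion is done:
- goto(position, orientation): joint-space move of the TCP to a pose.
- servo_line(position, rotation=None, vel=150): straight line of the TCP; rotation=None keeps the orientation; vel is the mean speed in mm/s.
- move_joints(angles): joint-space move.
- gripper_to(opening, f_grip=None): finger opening in mm; f_grip is the grip in N (None keeps the last); returns when the fingers have stopped.
- sleep(seconds).
- ik(position, orientation): joint angles nearest the present ones, or None.
- get_state(): the state.
- camera(name): name is "side" or "top" or "wrist"; returns a dict with "frame" (420x560x3 uint8, blue, green, red), "camera_matrix" (3x3 intrinsics, pixels), "extrinsics" (4x4, takes a point from world to camera coordinates). Camera axes: x right, y down, z forward; pixel columns grow to the right and rows downward; lengths in mm; the calibration is good to about 2 mm. A picture is of the moment at which its call begins. There is no depth.
A pose or a line that the arm cannot do raises MotionError and nothing moves.
- sign_off(): hands the job in, once; it reports no verdict.
The state is a dict: "clock": time; "joint_pos": joint angles; "dq": joint speeds; "effort": joint torques, N m; "tcp_pos": TCP position; "orientation": TCP orientation; "contact_force": force on the tool from outside, world axes, zero at the start; "wrist_torque": the same for the moment, N m; "width": finger opening in mm.
Only numpy, scipy, OpenCV 4.12 (cv2) and the standard library are available. Lean on these libraries where they do the work, as an engineer would, in place of code of your own. Each camera call takes 0.05 s, during which the arm holds its last target.

## Task

A customer has finished looking, so close up the showcase on the stall: push its raised glass lid gently down with the fingertips until it is fully shut, without letting it slam, then push the barrel bolt on the front sill all the way forward into its keeper on the lid. Only push: grasp and lift nothing, do not shove the case about, and leave the toy car, the bicycle bell, the metal flask and the bin of parts where they stand.

Things in the scene. Friction and masses are not known exactly. Their poses are not given: they have to be found in the camera images.
- showcase: Loose wooden table-top display case on rubber feet, 5 kg, 330 deep (x) x 420 wide (y) x 83 mm high when shut, blue lining. Origin: centre of the underside; x points from the front sill to the hinged back, z up. The fixed flat sill runs along the front, x = -165 to -87 mm, its top 83 mm above the table; behind it lies the lid.
- lid (a joint): Lid angle, rad: 0 shut (top level with the sill), grows as it opens up about its back edge, at most 1.35, starts at 0.85 to 1.2. Stiff hinges hold it anywhere; closing takes 2 to 7 N at the front edge. 0.9 kg, a pane in a metal frame, 245 deep x 420 wide x 18 mm, rails 30 mm wide, pane 5 mm below their outer face, which looks up when shut, up and away from the sill when raised.
- lid_hinge (a point): Middle of the lid's hinge line, on the lid's underside at its back edge: 160 mm behind the case's origin, 65 mm above the table. The hinge line runs along the case's y. Turns with the lid.
- lid_edge (a point): Middle of the lid's free front edge, on its outer (upper) face: 245 mm from the hinge along the lid, 18 mm out from the underside. The bolt's keeper, a steel staple 28 mm wide with its feet, 14 mm long and 17 mm high, stands on the outer face at this point; the rest of the front rail is plain.
- bolt (a joint): Travel of the bolt, m: 0 drawn back to the front, 0.025 fully home in the keeper; starts at 0 to 0.005. It slides along the case's +x, stays where it is left and takes about 2 N. It enters the keeper only with the lid fully shut; pushed out first, it stops the lid from shutting.
- bolt_knob (a point): Centre of the top of the bolt's upright steel knob, a post 12 mm across, top 28 mm above the sill, on the case's middle line, 140 mm in front of its origin when drawn back. The 8 mm rod (top 12 mm above the sill) runs from it towards the lid through a guide 15 long, 20 wide, 17 mm high. The sill in front of the knob is bare but for a 2 mm plate.
- toy_car: Loose toy car, 36 x 74 x 32 mm, on the sill to the left of the bolt (case's +y). Origin: centre of its underside, its length along its y.
- bicycle_bell: Loose bicycle bell, 54 mm across and 40 mm high, on the sill to the right of the bolt. Origin: centre of its underside.
- flask: Loose bare-metal bottle, 66 mm across, 190 mm high, on the table left of the case. Origin: centre of its underside.
- parts_bin: Loose open plastic bin with bicycle parts, 170 x 110 x 70 mm, on the table right of the case. Origin: centre of its underside.
Not all that is in view belongs to the job. What is meant by the toy_car is not blue or yellow, and is the larger of those in its own colour.

How it is judged:
By the outcome, as a careful person would: the job done as asked, in the order asked, and still so for the second after the job is handed in, with the robot touching nothing.
It also fails if it takes over 51 s, if anything falls off the work surface, if the arm or the gripper's body presses on something with over 40 N, if the wrist force passes 120 N, or if a joint passes its speed limit or range.

## Working session

There is one attempt and no reset: what is moved stays moved. The work goes in short steps, each a Python script; the robot and the scene stay as the last script left them, time stands still between calls to the robot, and variables do not carry over. Pictures are saved under pics/ and viewed, and the job is handed in when it is done.

```bash
ls; mkdir -p pics; python3 - <<'E'
from station import *
import cv2
for n in ("side","top","wrist"):
    c=camera(n); cv2.imwrite(f"pics/{n}0.png",c["frame"]); print(n,c["camera_matrix"].tolist() if hasattr(c["camera_matrix"],'tolist') else c["camera_matrix"]); print(c["extrinsics"])
print(get_state())
E
```

```text
pics
side [[472.16784638319575, 0.0, 279.1201242133039], [0.0, 472.16784638319575, 209.58497313769456], [0.0, 0.0, 1.0]]
[[ 9.95748510e-01 -8.95840815e-02  2.14382146e-02 -5.41406778e+02]
 [-4.58692662e-02 -6.84060027e-01 -7.27982067e-01  1.12453551e+02]
 [ 7.98806305e-02  7.23903703e-01 -6.85260909e-01  1.02632171e+03]
 [ 0.00000000e+00  0.00000000e+00  0.00000000e+00  1.00000000e+00]]
top [[400.160314665047, 0.0, 277.3505394547716], [0.0, 400.160314665047, 214.12625958172245], [0.0, 0.0, 1.0]]
[[ 4.88559378e-02 -9.98804855e-01  1.39986299e-03 -4.99233461e+00]
 [-9.71274691e-01 -4.78360197e-02 -2.33103389e-01  5.78616749e+02]
 [ 2.32891760e-01  1.00288332e-02 -9.72450950e-01  9.72223302e+02]
 [ 0.00000000e+00  0.00000000e+00  0.00000000e+00  1.00000000e+00]]
wrist [[349.8457499191119, 0.0, 271.1445052587146], [0.0, 349.8457499191119, 209.05607923140812], [0.0, 0.0, 1.0]]
[[ 4.25420964e-01  9.04995556e-01 -2.15981324e-04 -6.25161904e+02]
 [ 8.76786598e-01 -4.12101332e-01  2.47826056e-01 -2.76208776e+01]
 [ 2.24192473e-01 -1.05619769e-01 -9.68804521e-01  3.89166637e+02]
 [ 0.00000000e+00  0.00000000e+00  0.00000000e+00  1.00000000e+00]]
{'clock': 0.15, 'joint_pos': array([ 1.03649908e+00,  4.94069861e-01,  1.34596672e+00, -1.36593459e-07,
        1.30247936e+00, -9.55161202e-02]), 'dq': array([-1.57452693e-03, -2.93056850e-03, -2.44912057e-03,  6.57650502e-05,
       -1.76053432e-03,  9.01112228e-04]), 'effort': array([ 2.16379463e-03, -8.79203868e+01, -3.82053995e+01,  7.08448933e-02,
        5.01918665e-02,  3.18862180e-05]), 'tcp_pos': array([265.38789777, 565.55244403, 213.46442467]), 'orientation': array([-6.83657668e-01, -3.06601024e+00,  1.37892338e-03]), 'contact_force': array([ 0.15088884, -0.09136821,  0.59072858]), 'wrist_torque': array([ 0.01993286,  0.01969352, -0.01055472]), 'width': 91.31585886385288}
```

View pics/side0.png

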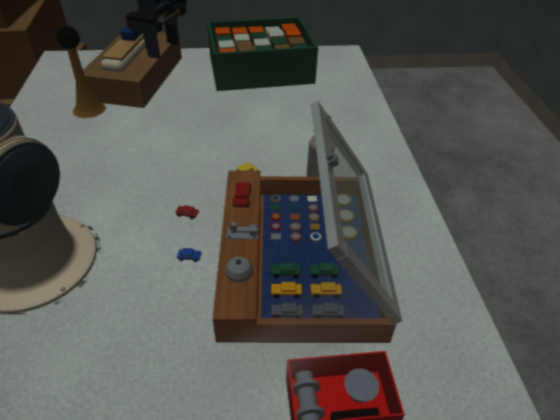

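View pics/top0.png

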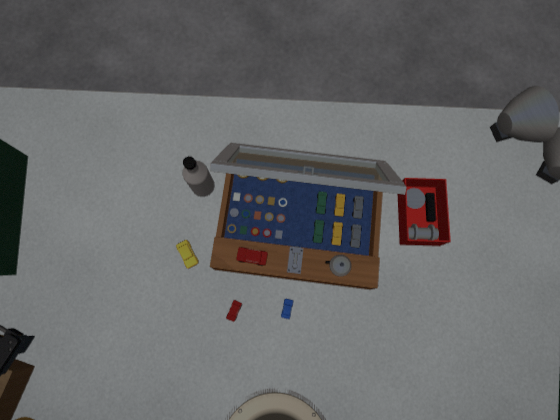

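View pics/wrist0.png

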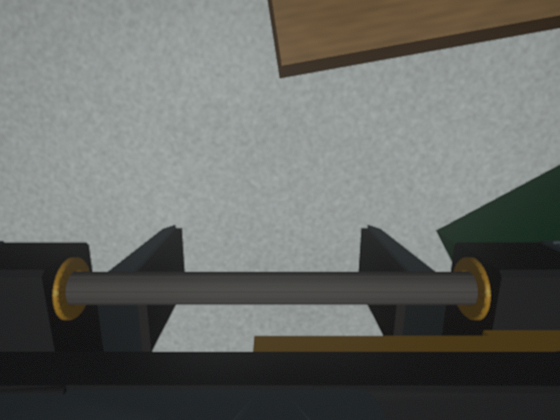

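Possible toy cars in the top view: the red car on the sill (252,256), a small red one on the table (234,311), a blue one (287,309) and a yellow one (187,254). There are also green, yellow and grey cars inside the case. By the description I choose the larger red one, on the sill. I'll check that choice and the case edges in close crops.

```bash
python3 - <<'E'
import cv2
t=cv2.imread("pics/top0.png")[135:325,170:450]
cv2.imwrite("pics/top0c.png",cv2.convertScaleAbs(cv2.resize(t,(800,543),interpolation=cv2.INTER_CUBIC),alpha=1.5))
s=cv2.imread("pics/side0.png")[95:350,170:410]
cv2.imwrite("pics/side0c.png",cv2.convertScaleAbs(cv2.resize(s,(564,599),interpolation=cv2.INTER_CUBIC),alpha=1.5))
E
```

```text
(no output)
```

View pics/top0c.png

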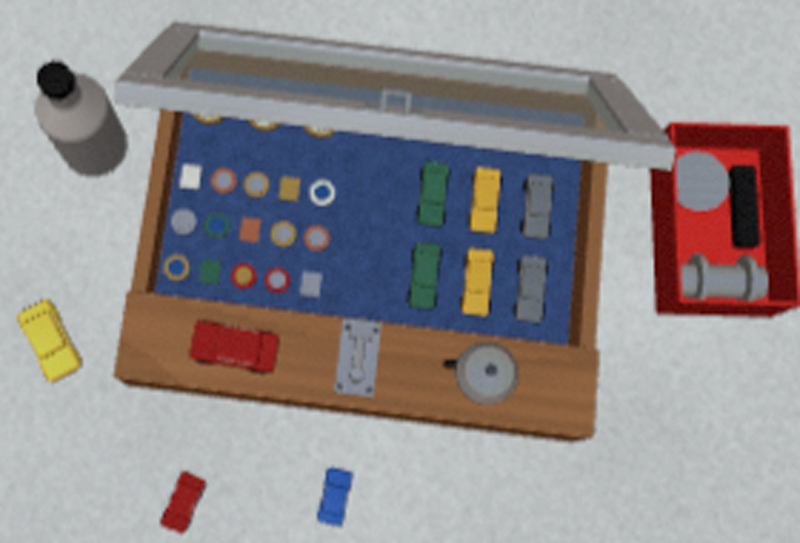

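View pics/side0c.png

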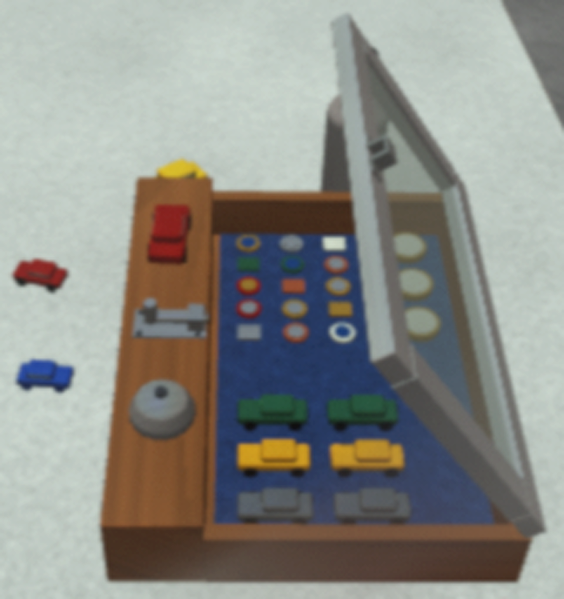

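The crops confirm it: the red car on the sill, crop (233,345), is clearly larger than the loose red one at (184,500). The bolt plate is at (358,358) with its knob near (355,375), and the keeper is at (396,101) on the lid's front rail. Next I'll solve for the case pose and lid angle from the corner pixels in both views.

```bash
cat > h.py <<'E'
import numpy as np, cv2
from station import *
from scipy.optimize import least_squares
from scipy.spatial.transform import Rotation as R
def proj(c,P):
    P=np.atleast_2d(P); E=np.array(c["extrinsics"]); K=np.array(c["camera_matrix"])
    q=P@E[:3,:3].T+E[:3,3]; q=q@K.T; return q[:,:2]/q[:,2:]
def cw(p,P):  # case->world
    x,y,a=p[:3]; P=np.atleast_2d(P); c,s=np.cos(a),np.sin(a)
    return np.c_[x+c*P[:,0]-s*P[:,1], y+s*P[:,0]+c*P[:,1], P[:,2]]
def lid(th,u,v,h): # u along lid from hinge, v along y, h out from underside -> case
    return np.array([160-u*np.cos(th)+h*np.sin(th), v, 65+u*np.sin(th)+h*np.cos(th)])
def ray(c,uv,z):
    E=np.array(c["extrinsics"]); K=np.array(c["camera_matrix"])
    d=E[:3,:3].T@np.linalg.inv(K)@np.array([*uv,1.]); o=-E[:3,:3].T@E[:3,3]
    return o+d*(z-o[2])/d[2]
E
cat > fit.py <<'E'
from h import *
T=camera("top"); S=camera("side")
for c in (T,S):
    E=np.array(c["extrinsics"]); print("cam",-E[:3,:3].T@E[:3,3])
t=lambda a,b:(170+(a+.5)/2.857-.5,135+(b+.5)/2.857-.5); s=lambda a,b:(170+(a+.5)/2.35-.5,95+(b+.5)/2.35-.5)
sill=[(-165,210,83),(-87,210,83),(-87,-210,83),(-165,-210,83)]
st=[t(128,372),t(132,292),t(600,347),t(593,428)]  
ss=[s(137,178),s(212,178),s(210,527),s(104,525)]
lo=[(245,210,18),(245,-210,18),(245,210,0),(245,-210,0)]
lt=[t(118,82),t(672,143),t(118,104),t(672,168)]
ls=[s(352,15),s(412,352),s(334,17),s(375,360)]
def f(p,full=False):
    A=cw(p,sill); B=np.vstack([cw(p,lid(p[3],*q)) for q in lo])
    r=[proj(T,A)-st,proj(S,A)-ss,proj(T,B)-lt,proj(S,B)-ls]
    return r if full else np.vstack(r).ravel()
m=least_squares(f,[560,0,0,1.0],loss="soft_l1",x_scale=[10,10,.1,.1]); print(m.x)
for r in f(m.x,True): print(r.round(1).tolist())
np.save("pose.npy",m.x)
p=m.x
print("knob0",cw(p,(-140,0,111)),"edge",cw(p,lid(p[3],245,0,18)),"hinge",cw(p,lid(p[3],0,0,0)))
for nm,c in (("top",T),("side",S)):
    im=cv2.convertScaleAbs(cv2.resize(c["frame"],None,fx=3,fy=3,interpolation=cv2.INTER_CUBIC),alpha=1.5)
    pts=[cw(p,(x,y,83))[0] for x,y in((-165,210),(-165,-210),(-87,210),(-87,-210))]+[cw(p,(-140,0,111))[0],cw(p,(-135,0,111))[0]]
    pts+=[cw(p,lid(p[3],u,v,18))[0] for u in(0,245) for v in(-210,0,210)]
    for q in pts:
        u=proj(c,q)[0]*3+1; cv2.drawMarker(im,tuple(u.round().astype(int).tolist()),(0,255,0),0,9,1)
    im=im[420:900,600:1260] if nm=="top" else im[290:1040,560:1220]
    cv2.imwrite(f"pics/fit_{nm}.png",im[:600] if nm=="top" else cv2.resize(im,None,fx=.8,fy=.8))
E
python3 fit.py
```

```text
cam [ 335.8169132    12.94208885 1080.32398726]
cam [ 462.27992888 -714.53453943  796.76911472]
[ 5.85097182e+02 -3.57587595e+01 -6.98147698e-02  9.69921442e-01]
[[-5.0, 0.6], [-1.5, -2.0], [0.6, -1.7], [1.2, 1.3]]
[[0.1, -0.1], [0.6, 0.0], [-0.7, 0.0], [0.2, 1.1]]
[[-1.5, -1.8], [2.1, -0.8], [-1.8, -1.3], [0.2, -1.4]]
[[-1.9, -1.6], [-5.1, 0.1], [-1.4, 1.7], [0.1, 1.2]]
knob0 [[445.4382304  -25.99262976 111.        ]] edge [[621.34155512 -38.29327123 277.26267697]] hinge [[744.707412   -46.92005062  65.        ]]
```

View pics/fit_top.png

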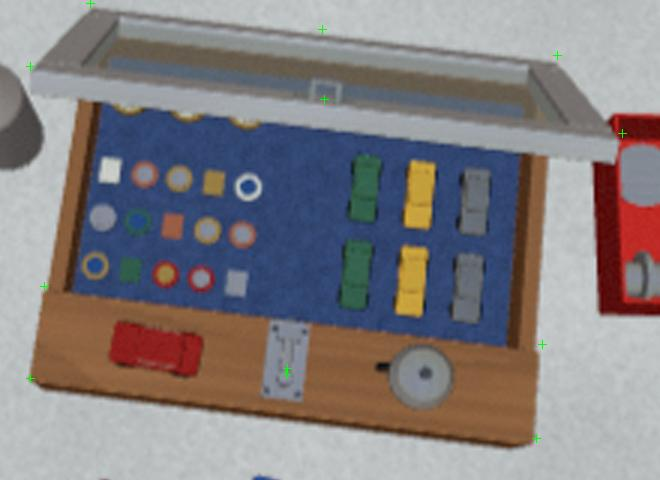

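View pics/fit_side.png

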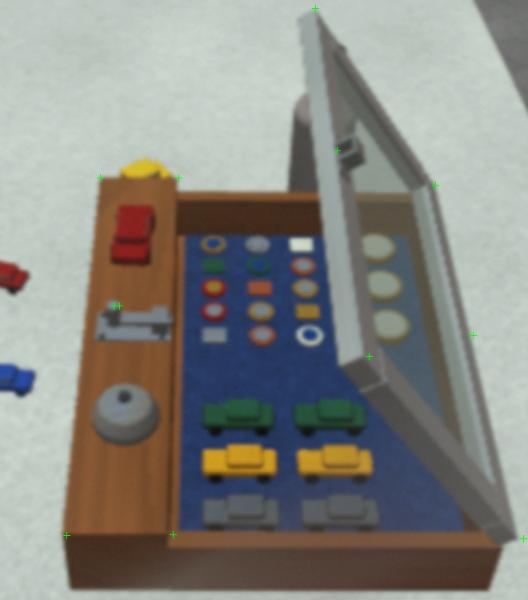

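```bash
python3 - <<'E'
import cv2,numpy as np
s=cv2.imread("pics/side0.png")
z=lambda a,y,x,h,w,k:cv2.resize(a[y:y+h,x:x+w],None,fx=k,fy=k,interpolation=cv2.INTER_CUBIC)
A=z(s,220,300,110,110,5); 
B=np.vstack([z(s,95,295,55,48,5),z(s,135,305,55,48,5)])
print(A.shape,B.shape)
cv2.imwrite("pics/z1.png",cv2.convertScaleAbs(np.hstack([A,B]),alpha=1.7))
t=cv2.imread("pics/top0.png")
A=np.hstack([z(t,138,205,60,70,5),z(t,150,370,60,70,5)]);B=np.hstack([z(t,225,205,60,70,5),z(t,245,330,60,70,5)])
cv2.imwrite("pics/z2.png",cv2.convertScaleAbs(np.vstack([A,B]),alpha=1.7))
E
```

```text
(550, 550, 3) (550, 240, 3)
```

View pics/z1.png

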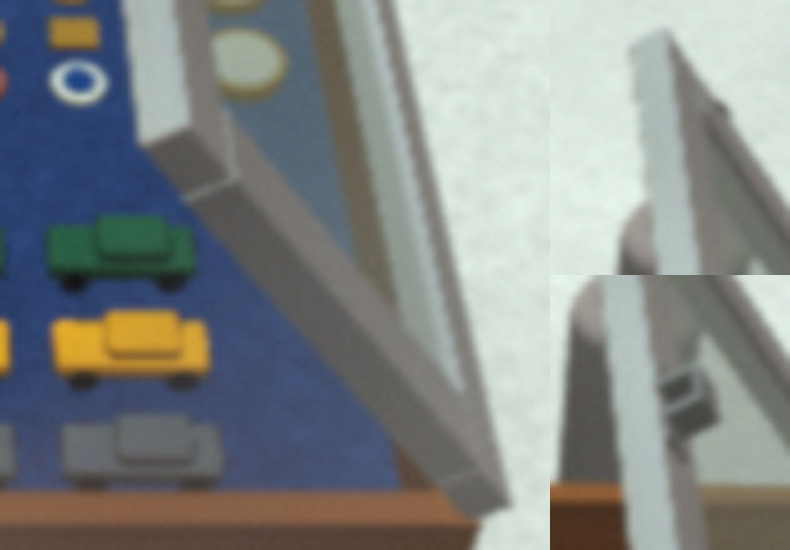

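View pics/z2.png

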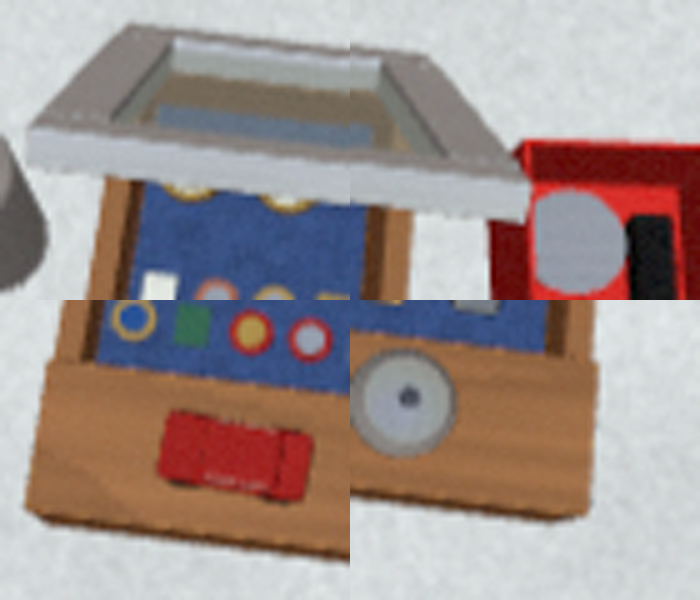

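```bash
python3 - <<'E'
s=open("fit.py").read()
import re
a=s.index("t=lambda"); b=s.index("def f(")
new='''sill=[(-165,210,83),(-87,210,83),(-87,-210,83),(-165,-210,83)]
s=lambda a,b:(170+(a+.5)/2.35-.5,95+(b+.5)/2.35-.5)
st=[(210.4,267),(214.4,237.4),(379.6,257.4),(377.6,288)]
ss=[s(137,178),s(212,178),s(210,527),s(104,525)]
lo=[(245,210,18),(245,-210,18),(245,210,0),(245,-210,0),(0,210,18),(0,-210,18)]
lt=[(211,163.6),(406,186.4),(211.4,171.6),(405,194),(231,143),(385.6,161.6)]
ls=[(318.6,101),(338,245),(311.4,104.6),(328.6,249.4),(367,166),(402,321)]
'''
s=s[:a]+new+s[b:]
s=s.replace('loss="soft_l1"','loss="soft_l1",f_scale=1.')
open("fit.py","w").write(s)
E
python3 fit.py
```

```text
cam [ 335.8169132    12.94208885 1080.32398726]
cam [ 462.27992888 -714.53453943  796.76911472]
[ 5.82393679e+02 -3.62013508e+01 -7.32835006e-02  9.69285226e-01]
[[-1.0, -0.7], [-0.0, -1.8], [0.7, -1.6], [0.7, -0.8]]
[[-0.7, -0.1], [-0.2, 0.1], [-2.6, 0.2], [-1.7, 1.1]]
[[-1.3, -1.1], [1.2, -0.8], [-2.0, -0.9], [0.4, -0.3], [-0.8, -1.7], [0.1, -2.4]]
[[-1.9, -1.3], [-0.4, -0.0], [-1.9, -0.7], [-1.5, 0.1], [0.1, 7.8], [0.7, 0.4]]
knob0 [[442.76944372 -25.95084151 111.        ]] edge [[618.49438513 -38.85168316 277.18395498]] hinge [[741.96423346 -47.91621862  65.        ]]
```

The fit puts the case at about (582, -36) mm with yaw -0.073, and the lid at about 0.97 rad. Residuals are 1–2 px. Next I'll plan the lid arc and check IK, using shut fingers, jaws along the case's y, and contact 40 mm to the left of the keeper.

```bash
cat >> h.py <<'E'
p=np.load("pose.npy") if __import__("os").path.exists("pose.npy") else None
def orient(sg,a=None):
    a=p[2] if a is None else a
    z=np.array([0,0,-1.]); y=sg*np.array([-np.sin(a),np.cos(a),0]); x=np.cross(y,z)
    return R.from_matrix(np.c_[x,y,z]).as_rotvec()
def lidtcp(th,u=232,v=40,gap=0,half=16):
    c=lid(th,u,v,18+gap)+[half,0,0]
    return cw(p,c)[0]
E
python3 - <<'E'
from h import *
T=camera("top")
for n,uv,z in (("flask top",(190,163),190),("car",(252,256),110),("bell",(340,265),120),("knob",(297,268),111)): print(n,ray(T,uv,z).round())
for sg in(1,-1):
    o=orient(sg); print(sg)
    for P in ([265.4,565.6,370],lidtcp(p[3]+.15,gap=60),lidtcp(p[3]+.1),lidtcp(.5),lidtcp(0),cw(p,(-190,0,150))[0],cw(p,(-178,0,93))[0],cw(p,(-137,0,93))[0]):
        q=ik(P,o); print(np.round(P), None if q is None else np.round(q,2))
E
```

```text
flask top [663. 234. 190.]
car [461.  79. 110.]
bell [ 448. -133.  120.]
knob [437. -31. 111.]
1
[265. 566. 370.] [ 1.04  0.39  1.09 -0.    1.66 -0.46]
[730.  -7. 308.] [-0.09  0.6   0.9   0.    1.64 -1.59]
[665.  -2. 277.] [-0.09  0.51  1.15  0.    1.49 -1.59]
[566.   5. 192.] [-0.1   0.43  1.52 -0.    1.19 -1.59]
[529.   8.  83.] [-0.1   0.53  1.72 -0.    0.88 -1.6 ]
[393. -22. 150.] [-0.21  0.27  1.96 -0.    0.91 -1.71]
[405. -23.  93.] [-0.2   0.39  2.01 -0.    0.74 -1.7 ]
[446. -26.  93.] [-0.19  0.43  1.91 -0.    0.8  -1.69]
-1
[265. 566. 370.] [ 1.04  0.39  1.09 -0.    1.66  2.68]
[730.  -7. 308.] [-0.09  0.6   0.9  -0.    1.64  1.55]
[665.  -2. 277.] [-0.09  0.51  1.15 -0.    1.49  1.55]
[566.   5. 192.] [-0.1   0.43  1.52 -0.    1.19  1.55]
[529.   8.  83.] [-0.1   0.53  1.72 -0.    0.88  1.55]
[393. -22. 150.] [-0.21  0.27  1.96 -0.    0.91  1.44]
[405. -23.  93.] [-0.2   0.39  2.01 -0.    0.74  1.44]
[446. -26.  93.] [-0.19  0.43  1.91 -0.    0.8   1.45]
```

```bash
python3 - <<'E'
from h import *
o=orient(1)
print(get_state()["clock"])
servo_line([265.4,565.6,370],vel=200)
gripper_to(0,40)
A=lidtcp(p[3]+.12,gap=12); A2=A.copy(); A2[2]=375
goto(A2,o); s=get_state(); print(s["clock"],s["tcp_pos"].round(1),s["contact_force"].round(2),s["width"])
servo_line(A,vel=120)
s=get_state(); print(s["clock"],A.round(1),s["tcp_pos"].round(1),s["contact_force"].round(2))
c=camera("side"); cv2.imwrite("pics/s1.png",cv2.convertScaleAbs(cv2.resize(c["frame"][80:340,160:440],None,fx=2,fy=2,interpolation=cv2.INTER_CUBIC),alpha=1.5))
E
```

```text
0.4
5.2 [680.1  -2.4 375.1] [-0.44 -0.46  0.32] 0.5797340019943107
6.1 [680.2  -3.3 284.5] [680.6  -3.2 285.4] [0.68 0.42 0.52]
```

View pics/s1.png

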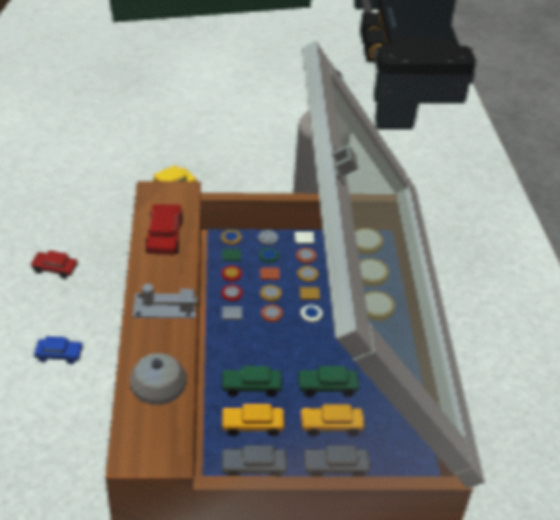

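The shut fingers are behind the outer face at (395,125), about 40 mm clear of the rail and left of the keeper at (343,160), as planned. I'll follow the arc with force checks.

```bash
cat > arc.py <<'E'
from h import *
import sys
def rel(f0):
    s=get_state(); return s, s["contact_force"]-f0
sleep(0.15); f0=get_state()["contact_force"]
servo_line(lidtcp(p[3]+.09),vel=60)
th=p[3]+.09
while th>0.5:
    th-=0.06
    servo_line(lidtcp(th),vel=55)
    s,f=rel(f0); print(round(th,3),round(s["clock"],2),s["tcp_pos"].round(1),f.round(1))
    if np.linalg.norm(f)>20: print("STOP"); break
np.save("f0.npy",f0)
c=camera("side"); cv2.imwrite("pics/s2.png",cv2.convertScaleAbs(cv2.resize(c["frame"][80:340,160:440],None,fx=2,fy=2,interpolation=cv2.INTER_CUBIC),alpha=1.5))
E
python3 arc.py
```

```text
0.999 7.17 [650.8  -1.1 270. ] [ 1.1 -0.1  0.7]
0.939 7.57 [ 6.386e+02 -2.000e-01  2.629e+02] [ 0.3 -1.5  0.4]
0.879 7.97 [626.8   0.7 255.1] [ 0.1 -0.7  1.1]
0.819 8.37 [615.7   1.5 246.7] [1.2 0.  0.5]
0.759 8.77 [605.1   2.2 237.6] [-0.3 -0.2  0.2]
0.699 9.17 [595.    3.  227.9] [ 0.2 -0.7  0.5]
0.639 9.57 [585.6   3.7 217.7] [ 0.1 -0.6  0.6]
0.579 9.97 [576.8   4.3 206.9] [ 0.9 -0.8  1.1]
0.519 10.37 [568.7   4.9 195.6] [ 0.8 -0.4  0.3]
0.459 10.77 [561.1   5.5 183.8] [0.7 0.8 1. ]
```

View pics/s2.png

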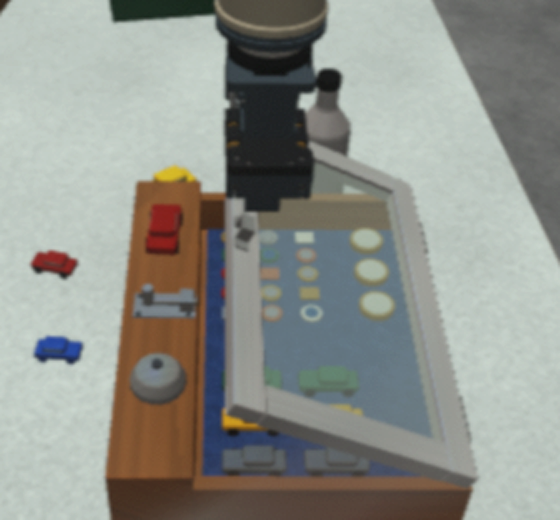

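The lid is following the fingers down. The keeper is at (243,230) in the crop, next to the finger, and the case has not moved. I'll carry on and slow down near shut.

```bash
cat > arc2.py <<'E'
from h import *
f0=np.load("f0.npy")
th=.459
def step(th,vel):
    servo_line(lidtcp(th),vel=vel)
    s=get_state(); f=s["contact_force"]-f0
    print(round(th,4),round(s["clock"],2),s["tcp_pos"].round(1),f.round(1)); return f
while th>0.12:
    th=max(th-.06,.1); f=step(th,50)
    if np.linalg.norm(f)>15: print("STOP"); break
while th>-.045 and abs(f[2])<9:
    th-=.02 if th>.05 else .006
    f=step(th,25)
c=camera("side"); cv2.imwrite("pics/s3.png",cv2.convertScaleAbs(cv2.resize(c["frame"][80:340,160:440],None,fx=2,fy=2,interpolation=cv2.INTER_CUBIC),alpha=1.5))
E
python3 arc2.py
```

```text
0.399 11.25 [554.3   6.  171.5] [ 0.3 -0.2 -0.6]
0.339 11.68 [548.2   6.4 158.8] [ 1.3 -0.5  0.6]
0.279 12.12 [543.    6.8 145.8] [ 0.9  0.  -0.1]
0.219 12.55 [538.6   7.1 132.6] [ 1.  -0.8  0.6]
0.159 12.98 [534.9   7.4 119.2] [0.6 0.1 0.1]
0.1 13.41 [532.1   7.6 105.7] [0.2 0.7 0.7]
0.08 13.74 [531.5   7.7 101.4] [ 0.7  0.  -0.1]
0.06 14.07 [530.9   7.7  96.7] [0.7 0.3 0.8]
0.04 14.41 [530.3   7.7  92.1] [0.4 0.  0.8]
0.034 14.66 [530.2   7.7  90.8] [1.4 0.6 0.9]
0.028 14.91 [530.    7.7  89.4] [0.  0.3 1.2]
0.022 15.16 [529.9   7.7  88. ] [-0.  -0.4  0.7]
0.016 15.41 [529.7   7.8  86.6] [0.4 0.1 0.2]
0.01 15.66 [529.6   7.8  85.2] [ 0.2 -0.3  0.3]
0.004 15.91 [529.5   7.8  83.8] [0.1 0.3 0.2]
-0.002 16.16 [529.6   7.8  83.1] [-2.6 -0.9 15.6]
```

View pics/s3.png

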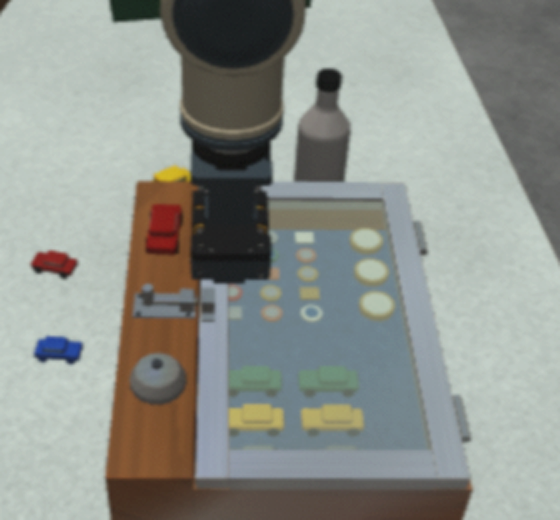

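Contact force jumped to 15.6 N upward at z = 83.1 mm, which is the expected shut height, and the picture shows the lid flush. I'll back off, go to the front of the knob and measure the knob.

```bash
python3 - <<'E'
from h import *
o=orient(1)
P=get_state()["tcp_pos"]; servo_line([P[0],P[1],P[2]+75],vel=120)
servo_line(cw(p,(-205,0,155))[0],vel=150)
s=get_state(); print(s["clock"],s["tcp_pos"].round(1),s["contact_force"].round(2))
for n in("side","top","wrist"):
    c=camera(n); cv2.imwrite(f"pics/{n}4.png",c["frame"])
    if n!="wrist": print(n,proj(c,cw(p,[(-140,0,111),(-137,0,111),(-87,210,83),(-87,-210,83)])).round(1).tolist())
s=cv2.imread("pics/side4.png"); cv2.imwrite("pics/s4.png",cv2.convertScaleAbs(cv2.resize(s[190:330,200:330],None,fx=4,fy=4,interpolation=cv2.INTER_CUBIC),alpha=1.5))
s=cv2.imread("pics/top4.png"); cv2.imwrite("pics/t4.png",cv2.convertScaleAbs(cv2.resize(s[220:310,200:400],None,fx=4,fy=4,interpolation=cv2.INTER_CUBIC),alpha=1.5))
E
```

```text
18.175 [378.8 -21.2 155.1] [-0.43 -0.03 -0.02]
side [[232.3, 223.8], [233.8, 223.8], [259.7, 170.6], [256.5, 319.2]]
top [[295.0, 265.4], [295.2, 264.2], [214.4, 235.6], [380.3, 255.8]]
```

View pics/s4.png

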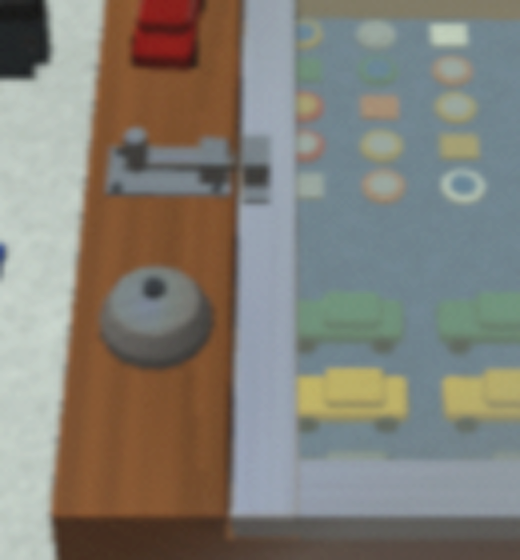

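View pics/t4.png

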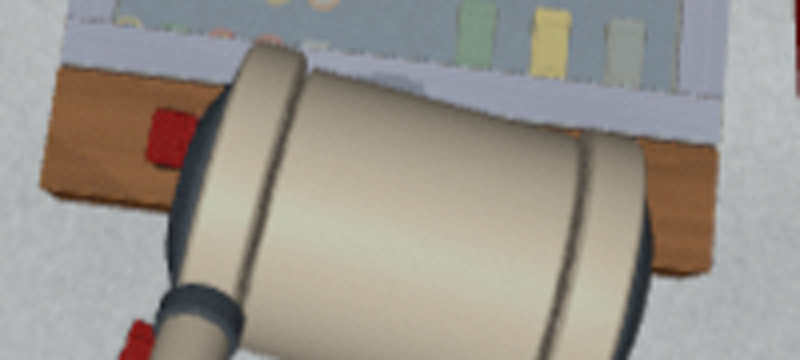

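View pics/wrist4.png

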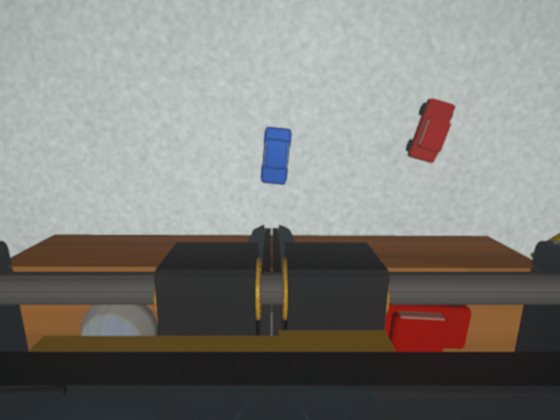

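Knob top at side pixel (233.6,223.6), against a prediction of (232.3,223.8) with the bolt drawn back, so it has 2–3 mm of travel and sits on the middle line. The lid is flush. Now I'll push the bolt.

```bash
python3 - <<'E'
from h import *
g=lambda x,z:cw(p,(x,0,z))[0]
servo_line(g(-188,155),vel=150); servo_line(g(-188,94),vel=120)
sleep(.2); f0=get_state()["contact_force"]; ax=np.array([np.cos(p[2]),np.sin(p[2]),0])
x=-188; servo_line(g(-168,94),vel=60); x=-168
while x<-128:
    x+=4 if x<-145 else 1
    servo_line(g(x,94),vel=25)
    s=get_state(); f=s["contact_force"]-f0
    print(x,round(s["clock"],2),f.round(1),round(f@ax,1),s["tcp_pos"].round(1))
    if f@ax<-8 : break
c=camera("side"); s=c["frame"]; cv2.imwrite("pics/s5.png",cv2.convertScaleAbs(cv2.resize(s[190:330,200:330],None,fx=4,fy=4,interpolation=cv2.INTER_CUBIC),alpha=1.5))
E
```

```text
-164 20.24 [0.4 0.7 0.4] 0.4 [418.9 -24.2  94. ]
-160 20.55 [-0.8  0.5 -0.2] -0.8 [422.9 -24.5  94. ]
-156 20.86 [-0.5  0.8 -0.6] -0.6 [427.1 -24.8  94. ]
-152 21.17 [-0.8 -0.2  0.3] -0.7 [431.1 -25.1  94. ]
-148 21.48 [-0.1  0.8  0. ] -0.2 [435.1 -25.4  94. ]
-144 21.78 [0.7 0.3 0.2] 0.6 [439.1 -25.7  94. ]
-143 22.03 [-1.9 -0.2  0.4] -1.9 [439.8 -25.7  94. ]
-142 22.28 [ 0.1 -0.1  0. ] 0.1 [440.8 -25.8  94. ]
-141 22.53 [-1.4 -0.  -0.1] -1.4 [441.8 -25.9  94. ]
-140 22.78 [-1.9  0.3  0.1] -1.9 [442.9 -26.   94. ]
-139 23.03 [-2.1  0.2  0.4] -2.1 [443.8 -26.   94. ]
-138 23.28 [-5.4  0.4  2.3] -5.4 [444.1 -26.   93.9]
-137 23.53 [-8.7 -0.5  6.4] -8.6 [444.2 -26.   93.8]
```

View pics/s5.png

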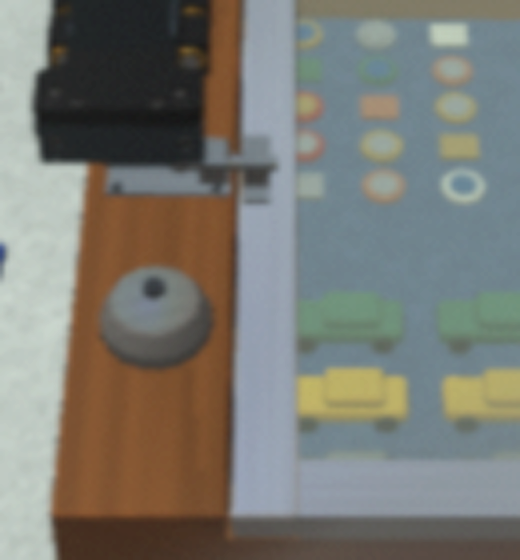

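The rod now shows through the keeper, with its tip near crop (275,165), and the push has hit a firm stop. I'll press slightly more to be sure it is home, back off and check the knob position.

```bash
python3 - <<'E'
from h import *
g=lambda x,z:cw(p,(x,0,z))[0]
f0=np.zeros(3); ax=np.array([np.cos(p[2]),np.sin(p[2]),0])
for x in(-136,-135):
    servo_line(g(x,94),vel=25); s=get_state(); f=s["contact_force"]
    print(x,f.round(1),s["tcp_pos"].round(1))
    if f@ax<-13: break
servo_line(g(-180,94),vel=80); servo_line(g(-200,190),vel=150); servo_line([380,280,260],vel=220)
s=get_state(); print(s["clock"],s["contact_force"].round(1))
for n in("side","top"):
    c=camera(n); cv2.imwrite(f"pics/{n}6.png",c["frame"])
    print(n,proj(c,cw(p,[(-140,0,111),(-115,0,111),(-87,210,83),(-87,-210,83),(-165,-210,83)])).round(1).tolist())
s=cv2.imread("pics/side6.png"); cv2.imwrite("pics/s6.png",cv2.convertScaleAbs(cv2.resize(s[190:330,200:330],None,fx=4,fy=4,interpolation=cv2.INTER_CUBIC),alpha=1.5))
s=cv2.imread("pics/top6.png"); cv2.imwrite("pics/t6.png",cv2.convertScaleAbs(cv2.resize(s[130:330,170:450],None,fx=2.857,fy=2.857,interpolation=cv2.INTER_CUBIC),alpha=1.5))
E
```

```text
-136 [-13.2  -1.3   9.5] [444.3 -26.   93.7]
26.8917 [-0.2 -0.2  0.3]
side [[232.3, 223.8], [244.6, 223.8], [259.7, 170.6], [256.5, 319.2], [212.2, 319.2]]
top [[295.0, 265.4], [296.2, 255.2], [214.4, 235.6], [380.3, 255.8], [378.3, 287.2]]
```

View pics/s6.png

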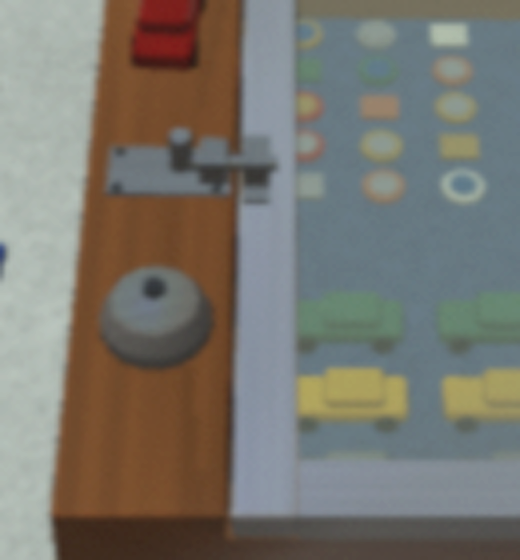

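View pics/t6.png

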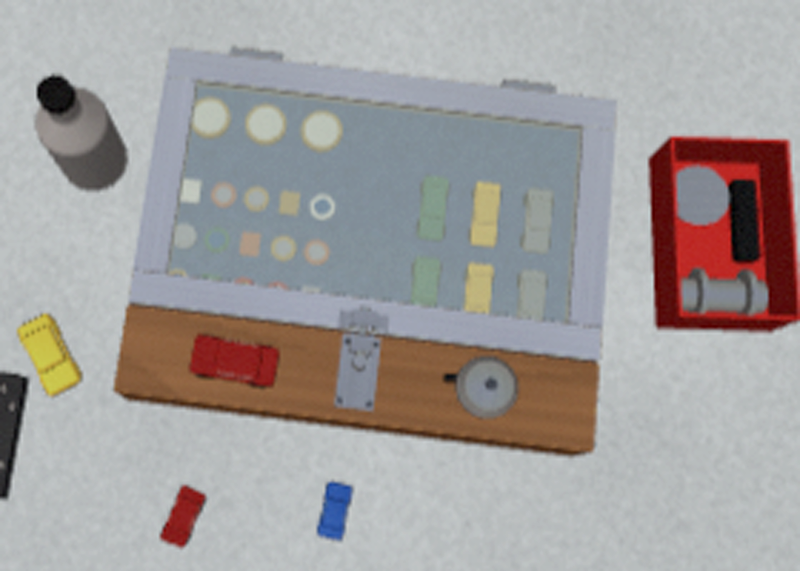

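The knob is at side pixel (245,223.6); the predicted home position is (244.6,223.8). The sill, car, bell, flask and bin have the same pixels as in the first picture, and nothing is being touched. Signing off.

```bash
python3 -c "
from station import *
print(sign_off()); print(get_state()['clock'])"
```

```text
the job is handed in; nothing more can be done
None
the job is handed in; nothing more can be done
```

The lid is shut and the bolt is home in its keeper; I handed the job in at about 27 s of the 51 s allowed.

- **Lid:** I pushed it down with the shut fingertips on the front rail, left of the keeper. I slowed to about 25 mm/s near the end. It met a firm stop at z = 83.1 mm (about 16 N), which is the expected shut height.
- **Bolt:** I pushed the knob forward until it stopped firmly, peaking at about 13 N. The side view puts the knob at the predicted home position to within about 0.5 px, and the rod shows through the keeper.
- **Surroundings:** By eye in the before and after pictures, the case, toy car, bell, flask and bin had not moved. The arm was clear, with about 0 N of contact force.

**Checks that disagreed:**
- The bolt stopped about 2 mm earlier than my case-pose estimate predicted, which is within the calibration error.
- A 6–10 N upward force appeared during that last push. I took it for friction at the knob but did not confirm it.

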